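# Weigh the lidded pail on the sprung hand scale

## Robot

A 6-joint arm with a two-finger parallel gripper is mounted at the origin on the work surface. World frame = base frame: x ahead of the robot, y to its left, z up, the work surface at z = 0. Lengths are in mm, angles in rad, forces in N, time in s.
With the tool pointing down it reaches from about 275 to 825 mm from the base axis. Payload 4.9 kg.
Tool frame: the origin (TCP) lies at the very end of the fingers, on their centre line; the grasp point (between the pads) lies 19 mm behind it; z points along the fingers, y is the line along which they close (so a half turn about z gives the same grasp; the last joint's range is limited). The gripper opens to 85 mm and grips with 20 to 120 N. Pads are 22 mm wide; open, the fingers measure 114 mm over their backs; the gripper's body (76 mm by 85 mm) begins 54 mm behind the grasp point. The pads swing forward as they close: fully open they stand 13 mm farther back than shut.
Start: joints at [-1.312, 0.326, -0.193, 1.052, 0, 1.437], TCP at [210.54, -508.125, 231.281] pointing down, gripper open.
Joint ranges: [-2.65, 2.65], [-0.97, 1.79], [-1.3, 1.35], [-1.93, 2.1], [-1.47, 1.37], [-3.14, 3.14]. Speed limits (rad/s): [2.57, 2.57, 3.14, 3.14, 3.14, 3.14].

## Interface

Orientations are given as [roll, pitch, yaw] about the fixed x, y, z axes, in that order (R = Rz(yaw) Ry(pitch) Rx(roll)).
In Python, from bench import bot, solve_ik, imaging gives the robot as it stands. Calls block until the motion is done:
- bot.move_ptp(position, orientation): joint-space move of the TCP to a pose.
- bot.movel(position, rot=None, max_speed=150, threshold=None): straight line of the TCP; rot=None keeps the orientation; max_speed is the mean speed in mm/s. With threshold (N) it stops when the force on the tool has changed by that much, and returns True; else False.
- bot.move_j(angles): joint-space move.
- bot.grip(opening, effort=None): opening from 0.0 (shut) to 1.0 (fully open); effort is the grip in N (None keeps the last); returns when the fingers have stopped.
- bot.dwell(seconds).
- solve_ik(position, orientation): joint angles nearest the present ones, or None.
- bot.get_state(): the state.
- imaging.capture(name): name is "scene" or "top" or "wrist"; returns the picture (384x512x3 uint8, blue, green, red); there is no depth.
- imaging.camera_model(name): a dict with "K" (3x3 intrinsics, pixels), "k1" (the pictures are not rectified: a ray, as slopes to the right and down, at radius r is drawn at 1 + k1 r^2 times it, then the intrinsics apply), "position" and "rotation" of the camera in the world. Camera axes: x right, y up, looking along -z (the intrinsics and any distortion apply to the point x, -y, -z); pixel columns grow to the right and rows downward; lengths in mm; the calibration is good to about 2 mm. A picture is of the moment at which its call begins: read the wrist's pose just before it. camera_model takes no time and is no camera call; for the wrist camera it gives the pose at the moment of the call.
A pose or a line that the arm cannot do raises bot.IKError and nothing moves.
- bot.sign_off(): hands the job in; it is judged then, once.
The state is a dict: "t": time; "qpos": joint angles; "joint_velocities": joint speeds; "effort": joint torques, N m; "tcp_pos": TCP position; "orientation": TCP orientation; "contact_force": force on the tool from outside, world axes, zero at the start; "wrist_torque": the same for the moment, N m; "opening": opening from 0.0 (shut) to 1.0 (fully open); "gripper_force": force on a finger pad.
Only numpy, scipy, OpenCV 4.12 (cv2) and the standard library are available. Lean on these libraries where they do the work, as an engineer would, in place of code of your own. Each camera call takes 0.05 s, during which the arm holds its last target. There are 200 camera calls.

## Task

Weigh the black lidded pail: take the blue hand scale from its forked stand by its yellow grip, catch the pail's yellow bail with the scale's hook, and lift until the pail hangs just clear of the table (by about 5 to 30 mm, never above 45 mm) and hold it still there for about two seconds so that the weight can be read. Then set the pail down gently, upright, back where it stood, unhook it and hang the scale back in its stand. Do not touch the pail or its bail with the gripper, and leave the cup, jar and bowl alone.

Things in the scene. Friction and masses are not known exactly. Their poses are not given: they have to be found in the camera images.
- table: The fixed wooden work table; its top is the plane z = 0.
- scale: Loose sprung hand scale, 0.2 kg, hung upright in its stand. Origin: middle of its yellow grip block, 24 mm along x, 46 along y, 40 high; grip its x faces. Below: steel shoulder plate 22 x 80 (y) x 8 mm, its underside 28 mm below the origin; blue case 24 x 40 (y) x 64 mm, its underside 92 mm below the origin; under that a J hook in the x-z plane, tip and mouth on the -x side. z up.
- spring_hook (a joint): How far the hook is pulled down out of the case against the spring, m: 0 unloaded, 0.055 at the stop. Spring 180 N/m with a preload of about 0.25 N: about 5 mm for every 100 g hung on it.
- hook_bend (a point): Mid-wire at the bottom of the hook's bend, 152 mm below the scale's origin unloaded (lower by spring_hook). Wire 5.6 mm thick, bend 20 mm wide inside. Shank at x = +13 mm (scale frame) up to 38 mm above this point; tip at x = -15 mm, its top 23 mm above it; case underside 60 mm above it. A bar enters over the tip from the -x side and hangs with its middle 7 mm above this point.
- pail: Loose lidded pail, 98 mm across the lid, 64 mm high, black with a grey lid; weight unknown, about 0.3 to 0.8 kg. Origin: centre of its underside. z up; the bail's hinge line runs along y.
- bail_bar (a point): Middle of the straight top bar of the pail's yellow bail; bar 8 mm thick, 48 mm long, along the pail's y. The bail swings about a line along the pail's y, 58 mm above the pail's origin, and the bar lies 60 mm from that line: 118 mm above the table when upright. The bail's legs are 102 mm apart. Its hinge is a little stiff: it stays as it is left.
- bail (a joint): Lean of the bail, rad: 0 upright, positive leaning towards the pail's +x; starts between -0.35 and 0.35. It pulls upright as the pail is lifted.
- seat (a point): Point fixed to the stand: where the scale's origin (grip middle) lies when it hangs in the stand, 175 mm above the table. Axes as the scale's when hung.
- bracket: Fixed dark steel forked stand, open to its -x. Origin on the table below the seat. Two prongs 10 mm wide along x at y = +-31 mm (52 mm free between) from the post (x = +74 to +90 mm) to x = -25; tops 147 mm high carry the shoulder plate; end lips 5 mm higher at x = -20 to -25. To take: lift over 5 mm, move out along -x. Foot 10 mm thick, x = -20 to +100. Nothing above 152 mm.
- cup: Bystander: loose terracotta cup, 72 mm across, 75 mm high; origin at the centre of its underside.
- glaze_jar: Bystander: loose blue jar, 60 mm across, 85 mm high; origin at the centre of its underside.
- bowl: Bystander: loose white bowl, 90 mm across, 45 mm high; origin at the centre of its underside.
Not all that is in view belongs to the job. What is meant by the scale is not pink or red, and is the larger of those in its own colour.

How it is judged (in metres and radians):
On the way, in this order (a step that is already met when the one before it is completed fails the run):
1. the pail hangs still from the scale's hook, upright, 4 to 32 mm clear of the table, for 1.5 s (height (world z) of pail between 0.004 and 0.032 m and contact force between pail and table below 0.05 N and contact force between pail and scale above 1.5 N and linear speed of pail below 0.04 m/s and angle between pail's own z axis and vertical below 0.3 rad), for 1.5 s.
2. the pail stands on the table again and the hook is off its bail (height (world z) of pail below 0.004 m and angle between pail's own z axis and vertical below 0.06 rad and contact force between pail and table above 1.5 N and contact force between pail and scale below 0.05 N), for 0.2 s.
At the end, for the whole second after the job is handed in: The pail stands upright (within 0.06 rad) on the table, within 60 mm of where it started and at rest, unhooked; the scale hangs still and upright (within 0.1 rad) in the stand's fork, its origin within 15 mm of the seat, nothing on its hook (all of step 2 and distance of pail from where it was at the start of the episode below 0.06 m and linear speed of pail below 0.02 m/s and distance between scale and seat below 0.015 m and angle between scale's own z axis and vertical below 0.1 rad and contact force between scale and bracket above 0.8 N and linear speed of scale below 0.05 m/s and value of joint spring_hook below 0.004 m); the robot touches nothing.
It fails at once if the pail is lifted more than 45 mm off the table (height (world z) of pail above 0.045 m).
It fails at once if the pail is dropped or jerked (faster than 0.25 m/s) (linear speed of pail above 0.25 m/s).
It fails at once if the pail is tipped by more than 0.5 rad (angle between pail's own z axis and vertical above 0.5 rad).
It fails at once if the gripper or arm touches the pail or its bail (contact force between any of the fingers, the arm and pail above 0.5 N).
It fails at once if the cup, jar or bowl is moved by more than 25 mm (distance of any of cup, glaze_jar, bowl from where it was at the start of the episode above 0.025 m).
It also fails if it takes over 72 s, if anything falls off the work surface, if the arm or the gripper's body presses on something with over 40 N, if the wrist force passes 120 N, or if a joint passes its speed limit or range.

## Working session

There is one attempt and no reset: what is moved stays moved. The work goes in short steps, each a Python script; the robot and the scene stay as the last script left them, time stands still between calls to the robot, and variables do not carry over. Pictures are saved under pics/ and viewed, at most 12 in all, crops included, and the job is handed in when it is done.

```bash
ls; mkdir -p pics
python3 - <<'E'
from bench import bot, imaging
import cv2,numpy as np
for n in("scene","top"):
    im=imaging.capture(n); cv2.imwrite(f"pics/{n}0.png",im)
    c=imaging.camera_model(n); print(n,c)
E
```

```text
pics
scene {'K': array([[402.71604933,   0.        , 253.76330389],
       [  0.        , 402.71604933, 192.17586465],
       [  0.        ,   0.        ,   1.        ]]), 'k1': -0.10182764919847742, 'position': array([1266.07906526, -283.20177358,  957.65788828]), 'rotation': array([0.74231556, 0.00452293, 1.11170201])}
top {'K': array([[347.87274053,   0.        , 253.45939345],
       [  0.        , 347.87274053, 191.41989896],
       [  0.        ,   0.        ,   1.        ]]), 'k1': 0.0012141971254682464, 'position': array([555.17472009,  61.86676784, 841.58073195]), 'rotation': array([ 0.01240347,  0.02579016, -1.54442929])}
```

View pics/scene0.png

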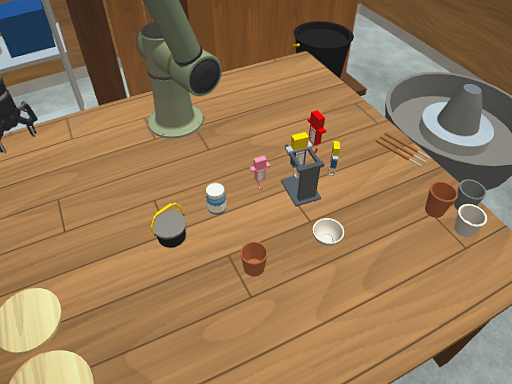

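View pics/top0.png

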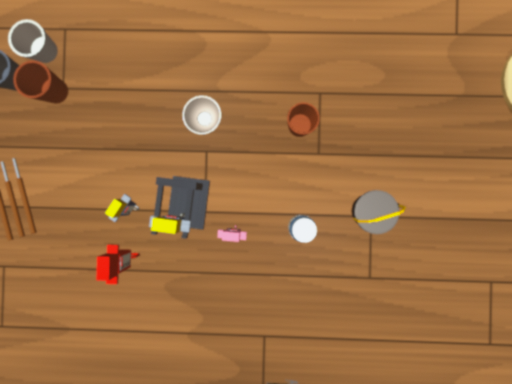

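Scene picture: the candidates are the upright blue scale with a yellow grip in the fork (scene 299,145; top 165,226), a smaller blue and yellow one (scene 335,155; top 120,208), a red one (scene 317,125; top 112,263) and a pink one (scene 260,170; top 232,235). I choose the one in the fork, which is blue and the larger. The pail is at scene (170,228) and top (377,212). Its bail runs from (357,221) to (405,208), so it is yawed about 0.2 rad. The jar is at top (303,230), the cup at (302,120) and the bowl at (202,115).

```bash
cat > h.py <<'E'
import cv2,numpy as np
from scipy.spatial.transform import Rotation as R
from bench import bot, solve_ik, imaging
def ray(c,uv):
    K=c["K"]; d=cv2.undistortPoints(np.array([[uv]],float),K,np.array([c["k1"],0,0,0.]))[0,0]
    M=R.from_euler("xyz",c["rotation"]).as_matrix()
    return np.array(c["position"]),M@np.array([d[0],-d[1],-1])
def plane(c,uv,z):
    p,d=ray(c,uv); return p+d*(z-p[2])/d[2]
def tri(c1,a,c2,b):
    p,d=ray(c1,a);q,e=ray(c2,b)
    s=np.linalg.lstsq(np.stack([d,-e],1),q-p,rcond=None)[0]
    A=p+s[0]*d;B=q+s[1]*e
    return (A+B)/2,np.linalg.norm(A-B)
def proj(c,P):
    M=R.from_euler("xyz",c["rotation"]).as_matrix(); v=M.T@(np.array(P)-c["position"])
    return cv2.projectPoints(np.array([[v[0],-v[1],-v[2]]]),np.zeros(3),np.zeros(3),c["K"],np.array([c["k1"],0,0,0.]))[0][0,0]
def yellow(im):
    h=cv2.cvtColor(im,cv2.COLOR_BGR2HSV); return cv2.inRange(h,(22,150,110),(36,255,255))
def blobs(m,amin=20):
    n,l,s,c=cv2.connectedComponentsWithStats(m)
    return [(s[i],c[i].round(1),cv2.minAreaRect(np.argwhere(l==i)[:,::-1].astype(np.float32))) for i in range(1,n) if s[i,4]>=amin]
E
python3 - <<'E'
from h import *
for n in("scene","top"):
    im=cv2.imread(f"pics/{n}0.png")
    for b in blobs(yellow(im),15): print(n,b)
ct=imaging.camera_model("top");cs=imaging.camera_model("scene")
print("rough grip",plane(ct,(165,226),190),"pail",plane(ct,(377,212),64),"bar",plane(ct,(383,215),116))
im=cv2.imread("pics/top0.png");a=cv2.resize(im[160:280,90:250],None,fx=5,fy=5,interpolation=cv2.INTER_CUBIC)
cv2.imwrite("pics/c1.png",a)
w=imaging.capture("wrist");cv2.imwrite("pics/w0.png",w);s=bot.get_state();print(s["tcp_pos"],s["orientation"],imaging.camera_model("wrist"))
for p in((490,226),(500,-215)):
  for y in(1.57,-1.57): print(p,y,solve_ik([p[0],p[1],170],[np.pi,0,y]))
E
```

```text
scene (array([293,  43,   7,   4,  16], dtype=int32), array([296.2,  44.4]), ((295.89190673828125, 44.351348876953125), (2.3015859127044678, 6.247161388397217), 80.53767395019531))
scene (array([291, 132,  18,  18, 254], dtype=int32), array([299.3, 140.5]), ((299.5235290527344, 140.60589599609375), (15.293599128723145, 18.54755401611328), 77.47119140625))
scene (array([333, 141,   7,  15,  97], dtype=int32), array([335.8, 147.7]), ((336.0, 148.0), (14.0, 6.0), 90.0))
scene (array([151, 202,  33,  33, 125], dtype=int32), array([163. , 213.8]), ((164.1661376953125, 216.5865936279297), (16.282630920410156, 38.51414489746094), 54.090274810791016))
top (array([104, 198,  20,  19, 229], dtype=int32), array([113.8, 207.8]), ((113.77703094482422, 208.4121551513672), (12.670991897583008, 19.76209831237793), 35.53767776489258))
top (array([356, 207,  49,  16, 179], dtype=int32), array([382.5, 216.8]), ((380.8746337890625, 216.6623077392578), (6.828705310821533, 49.72855758666992), 74.53878784179688))
top (array([150, 217,  30,  18, 394], dtype=int32), array([164.5, 225.4]), ((164.6733856201172
[... 318 characters left out ...]
073e-01] {'K': array([[319.06726807,   0.        , 264.43719285],
       [  0.        , 319.06726807, 189.99371412],
       [  0.        ,   0.        ,   1.        ]]), 'k1': -0.012183232470485163, 'position': array([ 286.28922254, -477.40316494,  373.16852659]), 'rotation': array([-3.25538769e-01,  1.15269920e-03, -1.17918370e+00])}
(490, 226) 1.57 [ 0.29532692  0.3564358  -0.31454653  0.899814    0.          1.86691958]
(490, 226) -1.57 [ 0.29532692  0.3564358  -0.31454653  0.899814    0.         -1.27626573]
(500, -215) 1.57 [-0.54174174  0.36455671 -0.30228519  0.90395443  0.          1.02985092]
(500, -215) -1.57 [-0.54174174  0.36455671 -0.30228519  0.90395443  0.         -2.11333439]
```

View pics/c1.png

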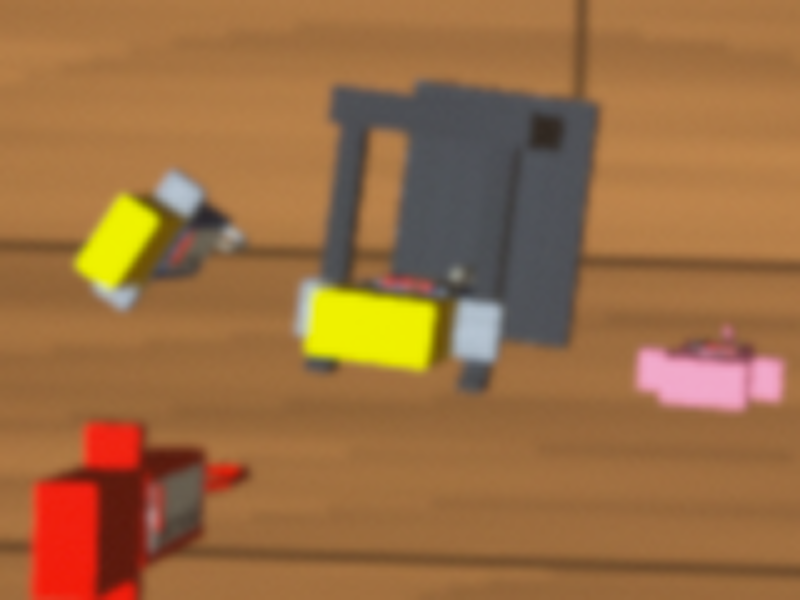

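The crop shows the chosen scale hanging in the fork, with the yellow grip top at crop (370,328), which is top image (164,226). The prongs open towards image-down (-x), and the yaw is about -0.15. Next is a closer look with the wrist camera.

Run:
```python
from h import *
bot.move_ptp([490,180,300],[np.pi,0,np.pi/2-.15])
print(bot.get_state()["t"])
c=imaging.camera_model("wrist");w=imaging.capture("wrist");cv2.imwrite("pics/w1.png",w);print(c)
for b in blobs(yellow(w),100): print(b, plane(c,b[2][0],195), [plane(c,p,195).round(1) for p in cv2.boxPoints(b[2])])
np.save("c1.npy",c,allow_pickle=True)
```

```text
2.7833
{'K': array([[319.06726807,   0.        , 264.43719285],
       [  0.        , 319.06726807, 189.99371412],
       [  0.        ,   0.        ,   1.        ]]), 'k1': -0.012183232470485163, 'position': array([502.20812886, 259.85125171, 442.33725074]), 'rotation': array([-0.32657951, -0.00085681, -0.15248585])}
(array([ 239,   68,   36,   66, 2041], dtype=int32), array([256.6, 100.2]), ((256.911865234375, 99.97158813476562), (64.26114654541016, 32.852996826171875), 86.0548095703125)) [494.92601597 248.11441508 195.        ] [array([485. , 271.6, 195. ]), array([508.8, 269.5, 195. ]), array([505.4, 223.2, 195. ]), array([480.2, 225.4, 195. ])]
```

View pics/w1.png

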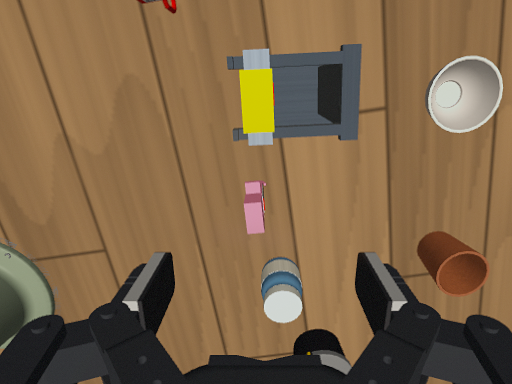

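The wrist view shows the yellow grip at (257,100), measuring 46 x 24 mm, and the prongs running from (231,62) and (236,134) to the post near (348,95). I check the stand yaw from these edges and look at the pail before grasping.

Run:
```python
from h import *
c=np.load("c1.npy",allow_pickle=True).item(); w=cv2.imread("pics/w1.png")
g=cv2.cvtColor(w,cv2.COLOR_BGR2HSV); m=cv2.inRange(g,(90,0,30),(130,140,110))
# prong tip ends & edges: lip left ends, prong mid-lines at columns
for u in (280,290,300,310):
    col=np.where(m[:,u]>0)[0]; col=col[(col>40)&(col<150)]
    print(u,col.min(),col.max(),plane(c,(u,col.min()),147).round(1),plane(c,(u,col.max()+1),147).round(1))
for r in (62,134):
    row=np.where(m[r,:300]>0)[0]; row=row[row>215]; print("tip",r,row[:3],plane(c,(row.min(),r),152).round(1))
# pail from wrist at height
bot.move_ptp([500,-240,300],[np.pi,0,np.pi/2+.2])
c=imaging.camera_model("wrist");w=imaging.capture("wrist");cv2.imwrite("pics/w2.png",w);np.save("c2.npy",c,allow_pickle=True)
for b in blobs(yellow(w),40): print(b, plane(c,b[2][0],116), [plane(c,p,116).round(1) for p in cv2.boxPoints(b[2])])
print(bot.get_state()["t"])
```

```text
280 55 137 [519.  279.6 147. ] [509.2 209.  147. ]
290 54 136 [527.5 279.1 147. ] [518.5 208.5 147. ]
300 54 136 [536.  277.8 147. ] [527.7 207.1 147. ]
310 53 135 [544.6 277.3 147. ] [536.9 206.6 147. ]
tip 62 [227 228 229] [473.6 280.6 152. ]
tip 134 [233 234 235] [467.5 220.  152. ]
(array([287,  69,  14, 100, 661], dtype=int32), array([292.3, 119.7]), ((292.1434631347656, 118.57786560058594), (99.498779296875, 8.3292875289917), 84.80557250976562)) [ 517.72561273 -187.98454917  116.        ] [array([ 499.2, -144.4,  116. ]), array([ 506.8, -142.2,  116. ]), array([ 538.2, -235.9,  116. ]), array([ 529.8, -238.4,  116. ])]
4.4333
```

View pics/w2.png

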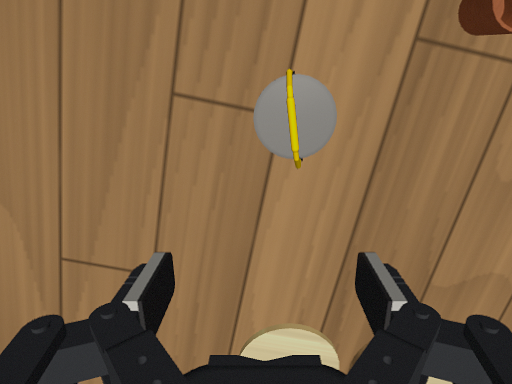

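The wrist view shows the lid as a grey circle around (295,115) and the bail bar running from about (291,97) to (295,150), leaning slightly. I fit both.

Run:
```python
from h import *
c=np.load("c2.npy",allow_pickle=True).item(); w=cv2.imread("pics/w2.png"); print(c["position"])
h=cv2.cvtColor(w,cv2.COLOR_BGR2HSV)
m=(cv2.inRange(h,(0,0,70),(180,60,200))|yellow(w)); m[:50]=0;m[180:]=0;m[:,:240]=0;m[:,350:]=0
m=cv2.morphologyEx(m,cv2.MORPH_OPEN,np.ones((15,15)))
k=max(cv2.findContours(m,cv2.RETR_EXTERNAL,cv2.CHAIN_APPROX_NONE)[0],key=cv2.contourArea)
P=np.array([plane(c,p[0],64)[:2] for p in k],np.float32)
A=np.c_[2*P,np.ones(len(P))];s=np.linalg.lstsq(A,(P**2).sum(1),rcond=None)[0];r=np.sqrt(s[2]+s[:2]@s[:2])
print("lid",s[:2],"r",r)
y=yellow(w)
print("widths",[(v,int((y[v,270:320]>0).sum()),round(float(np.where(y[v,270:320])[0].mean()+270),1)) for v in range(70,168,4)])
pts=np.array([(np.where(y[v,270:320])[0].mean()+270,v) for v in range(102,146)])
Q=np.array([plane(c,p,117)[:2] for p in pts]); vx,vy,x0,y0=cv2.fitLine(Q.astype(np.float32),2,0,0,.01,.01).ravel()
yaw=np.arctan2(vy,vx)-np.pi/2; yaw=(yaw+np.pi/2)%np.pi-np.pi/2
d=np.array([np.cos(yaw),np.sin(yaw)]);t=np.array([-d[1],d[0]])
off=(np.array([x0,y0])-s[:2])@d
print("yaw",yaw,"bar offset",off,"lean",np.arcsin(off/60),"bar mid",s[:2]+d*off,"h",58+60*np.sqrt(1-(off/60)**2))
for dd in(-24,24): print(proj(c,[*(s[:2]+d*off+t*dd),117]))
```

```text
[ 483.17397595 -159.53180182  442.52579768]
lid [ 542.33603759 -184.58071769] r 35.030680698198005
widths [(70, 5, 289.0), (74, 5, 289.0), (78, 5, 289.0), (82, 5, 289.0), (86, 6, 289.5), (90, 6, 289.5), (94, 6, 289.5), (98, 7, 290.0), (102, 8, 290.5), (106, 8, 290.5), (110, 7, 291.0), (114, 8, 291.5), (118, 8, 291.5), (122, 8, 292.5), (126, 8, 292.5), (130, 7, 293.0), (134, 8, 293.5), (138, 8, 293.5), (142, 7, 294.0), (146, 8, 294.5), (150, 6, 294.5), (154, 6, 295.5), (158, 6, 296.5), (162, 6, 297.5), (166, 5, 298.0)]
yaw 0.3250296 bar offset -24.74889954123376 lean -0.4251765937070906 bar mid [ 518.88295941 -192.4839536 ] h 112.65795432961171
[294.61523154 146.79485054]
[289.9535267   98.84421015]
```

Run:
```python
from h import *
c=np.load("c2.npy",allow_pickle=True).item(); w=cv2.imread("pics/w2.png")
h=cv2.cvtColor(w,cv2.COLOR_BGR2HSV); print(h[115,270],h[115,320])
m=cv2.inRange(h,(0,0,70),(180,60,200)); m[:60]=0;m[175:]=0;m[:,:245]=0;m[:,345:]=0
m=cv2.morphologyEx(m,cv2.MORPH_OPEN,np.ones((3,3)))
n,l,s,_=cv2.connectedComponentsWithStats(m); m=np.isin(l,[i for i in range(1,n) if s[i,4]>300])
k=cv2.convexHull(np.argwhere(m)[:,::-1].astype(np.float32)); print(s[1:],cv2.minEnclosingCircle(k))
P=np.array([plane(c,p[0],64)[:2] for p in k],np.float32)
A=np.c_[2*P,np.ones(len(P))];s=np.linalg.lstsq(A,(P**2).sum(1),rcond=None)[0];r=np.sqrt(s[2]+s[:2]@s[:2])
yaw=.325;d=np.array([np.cos(yaw),np.sin(yaw)]);off=(np.array([518.883,-192.484])-s[:2])@d
print("lid",s[:2],"r",r,"off",off,"lean",off/60,"bar mid",s[:2]+d*off,"h",58+60*np.sqrt(1-(off/60)**2))
```

```text
[ 15  11 134] [ 17  13 134]
[[ 293   74   44   84 2687]
 [ 254   76   39   83 2200]] ((294.8846130371094, 116.26923370361328), 42.72562789916992)
lid [ 525.88028787 -191.07525673] r 48.2541583719085 off -7.080809036353248 lean -0.1180134839392208 bar mid [ 519.17015404 -193.33622127] h 117.58071956086715
```

The pail centre is about (526,-191) with a lid radius of about 48 mm (49 expected). The bar middle is at (519,-193,117.6), yaw 0.325, lean -0.12. The seat is at (495,248) with yaw -0.088. Now I grasp the scale, take it out of the fork and check.

Run:
```python
from h import *
yw=np.pi/2-.088; S=np.array([495.,247.8]); b=np.array([np.cos(.088),-np.sin(.088)])
o=[np.pi,0,yw]
bot.move_ptp([*S,260],o); bot.movel([*S,158],o,max_speed=90)
bot.grip(0.0,60); s=bot.get_state(); print("grip",s["opening"],s["gripper_force"],s["tcp_pos"],s["contact_force"])
bot.movel([*S,171],max_speed=40); s=bot.get_state(); print(s["contact_force"],s["tcp_pos"])
bot.movel([*(S-75*b),171],max_speed=80)
bot.movel([*(S-75*b),290],max_speed=120)
s=bot.get_state(); print(s["t"],s["opening"],s["contact_force"])
c=imaging.camera_model("wrist");w=imaging.capture("wrist");cv2.imwrite("pics/w3.png",w)
```

```text
grip 0.27181302316910516 59.260684847831726 [495.146174   247.87305539 158.25644243] [-0.79756688  0.10169243  2.14967423]
[-0.04468546 -0.68571377 -2.55388839] [495.1035545  247.82808305 171.16046957]
10.7917 0.2708917291406676 [-0.04285659  0.93956543 -2.79714137]
```

View pics/w3.png

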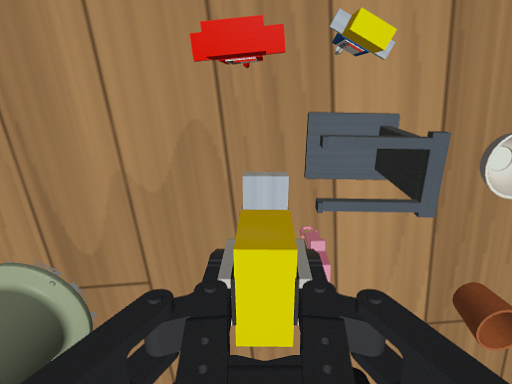

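The grip is held squarely (block at (265,290)) and the stand is empty and undisturbed. Next I move beside the bail and check before hooking.

Run:
```python
from h import *
o=[np.pi,0,np.pi/2+.325]; B=np.array([519.2,-193.3]); d=np.array([np.cos(.325),np.sin(.325)])
p=B+42*d
bot.move_ptp([*p,300],o); bot.movel([*p,220.6],o,max_speed=80); bot.dwell(.3)
s=bot.get_state(); print(s["t"],s["tcp_pos"],s["contact_force"])
S=imaging.capture("scene");T=imaging.capture("top")
a=cv2.resize(S[150:270,110:250],None,fx=4,fy=4,interpolation=cv2.INTER_CUBIC)
b=cv2.resize(T[150:270,320:420],None,fx=4,fy=4,interpolation=cv2.INTER_CUBIC)
cv2.imwrite("pics/s4.png",a)
w=imaging.capture("wrist");cv2.imwrite("pics/w4.png",np.hstack([a[:,:400],b[:,:400]]))
cs=imaging.camera_model("scene");z=s["tcp_pos"][2]+17;P=s["tcp_pos"][:2]
def sc(x,h): return [*(P+x*d),z+h]
for n,q in(("bend",sc(0,-152)),("tip",sc(-15,-129)),("case",sc(0,-92)),("bar",[*B,117.6])): print(n,(proj(cs,q)-[110,150])*4)
```

```text
13.95 [ 559.10324316 -179.95795593  220.88291356] [-0.98342108 -0.47587019 -1.92589339]
bend [259.76198606 298.49421178]
tip [241.31788769 265.38312794]
case [246.14359447 242.47153246]
bar [215.6851969  235.58333298]
```

View pics/w4.png

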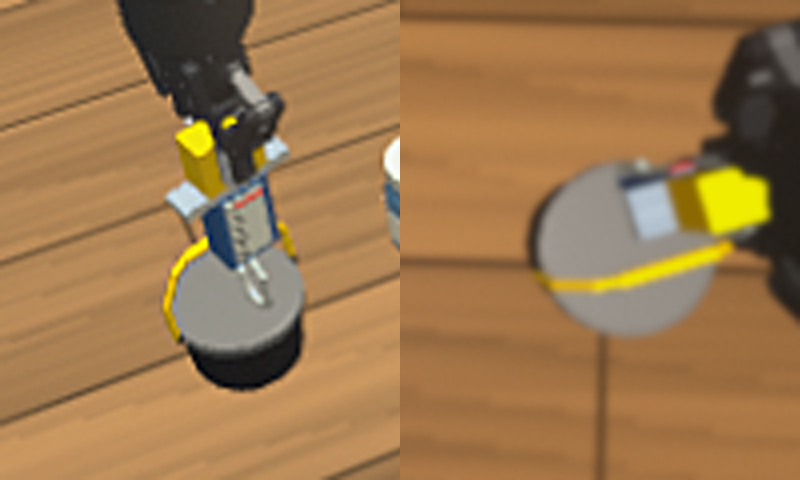

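The hook bend appears at crop (262,303), against a predicted (260,298). The bar is behind the case at about (216,236), on the mouth side. I slide in and then lift in small steps, reading the force.

Run:
```python
from h import *
B=np.array([519.2,-193.3]); d=np.array([np.cos(.325),np.sin(.325)])
p=B+3*d
print(bot.movel([*p,220.6],max_speed=35,threshold=4))
bot.dwell(.2); s=bot.get_state(); print(s["t"],s["tcp_pos"],s["contact_force"])
f0=s["contact_force"][2]
for z in(235,244,248):
    bot.movel([*p,z],max_speed=25); bot.dwell(.15); s=bot.get_state(); print(z,round(s["t"],2),s["contact_force"].round(2) if hasattr(s["contact_force"],"round") else s["contact_force"])
S=imaging.capture("scene")
cv2.imwrite("pics/s5.png",cv2.resize(S[150:270,110:250],None,fx=4,fy=4,interpolation=cv2.INTER_CUBIC))
```

```text
False
15.5667 [ 522.16014653 -192.27589724  220.55880001] [ 0.21756272  0.64983209 -1.94938657]
235 16.44 [ 1.02 -0.17 -1.91]
244 17.1 [-0.25  0.84 -1.67]
248 17.56 [ 0.31 -0.07 -3.66]
```

View pics/s5.png

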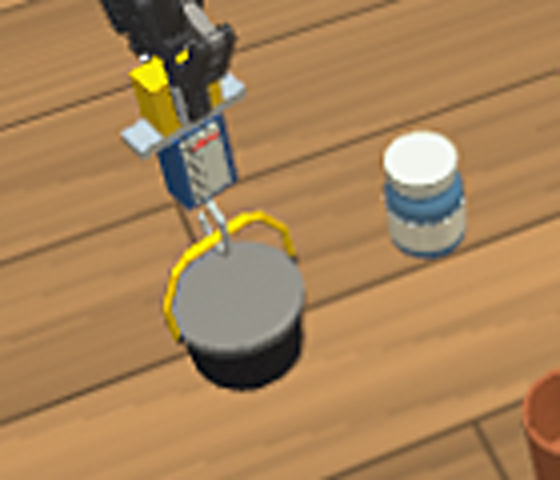

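The hook has caught the bar (about (222,235)) and the load is starting to come on. I lift gradually while centring over the pail, and stop when the estimated clearance is about 15 mm.

Run:
```python
from h import *
d=np.array([np.cos(.325),np.sin(.325)]); C=np.array([525.9,-191.1])
z=248
while z<305:
    z+=4; k=min(1,(z-248)/12)
    bot.movel([*(C+(-4+5*k)*d),z],max_speed=20)
    F=[]
    for _ in range(5): bot.dwell(.05); F.append(bot.get_state()["contact_force"][2])
    L=-np.mean(F)-1.9; e=max(0,(L-.25)/.18); h=z-246-e
    print(z,round(L,2),"clear~",round(h,1))
    if h>13: break
print(bot.get_state()["t"])
S=imaging.capture("scene")
cv2.imwrite("pics/s6.png",cv2.resize(S[130:270,110:250],None,fx=4,fy=4,interpolation=cv2.INTER_CUBIC))
bot.dwell(2.0);S2=imaging.capture("scene"); print(cv2.absdiff(S,S2)[130:270,110:250].mean(),bot.get_state()["t"],bot.get_state()["contact_force"])
```

```text
252 1.78 clear~ -2.5
256 2.41 clear~ -2.0
260 2.92 clear~ -0.9
264 3.89 clear~ -2.2
268 4.28 clear~ -0.4
272 4.55 clear~ 2.1
276 4.69 clear~ 5.3
280 4.81 clear~ 8.7
284 4.45 clear~ 14.6
23.0583
0.8588945578231293 25.1583 [ 0.14774618  0.12988757 -6.44465612]
```

View pics/s6.png

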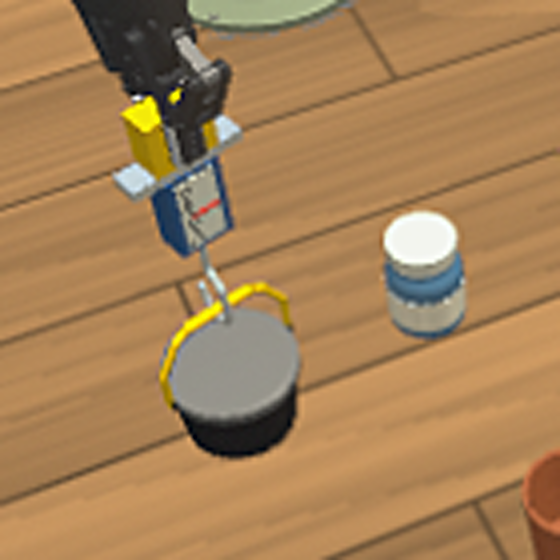

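The pail hangs level at about 4.6 N (roughly 0.47 kg). Its base has moved up about 2.5 px in the scene, which is around 10 mm clear. I hold a little longer, lower it gently, and look before unhooking.

Run:
```python
from h import *
d=np.array([np.cos(.325),np.sin(.325)]); C=np.array([525.9,-191.1])
bot.dwell(.8); p=C+d
bot.movel([*p,264],max_speed=15); bot.movel([*p,244],max_speed=20); bot.movel([*p,221],max_speed=20); bot.dwell(.2)
s=bot.get_state(); print(s["t"],s["contact_force"])
S=imaging.capture("scene");T=imaging.capture("top")
a=cv2.resize(S[150:270,110:210],None,fx=4,fy=4,interpolation=cv2.INTER_CUBIC)
b=cv2.resize(T[150:270,320:420],None,fx=4,fy=4,interpolation=cv2.INTER_CUBIC)
cv2.imwrite("pics/s7.png",np.hstack([a,b]))
```

```text
30.0917 [ 0.16393087 -0.28413054 -2.3466308 ]
```

View pics/s7.png

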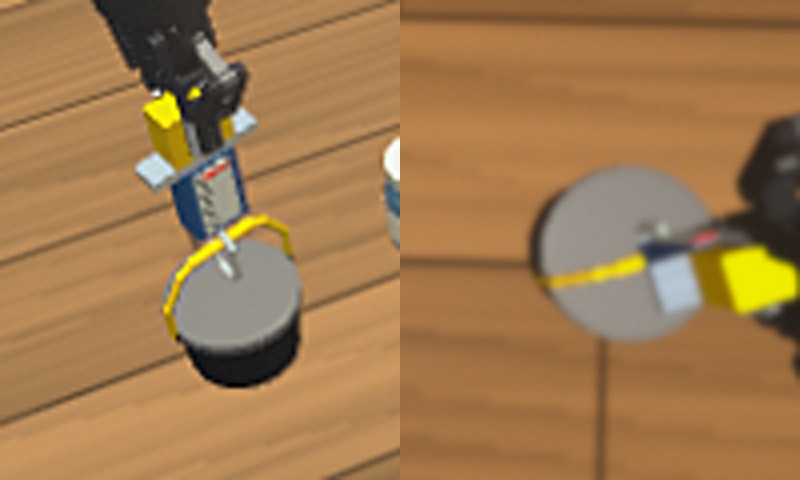

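The pail is back down in place, and the bar (about (222,237)) sits well above the hook bend (232,277). I slide out along +x, lift away and check.

Run:
```python
from h import *
d=np.array([np.cos(.325),np.sin(.325)]); C=np.array([525.9,-191.1])
print(bot.movel([*(C+44*d),221],max_speed=35,threshold=4)); s=bot.get_state(); print(s["tcp_pos"],s["contact_force"])
if np.dot(np.array(s["tcp_pos"][:2])-C,d)>40:
    p=C+44*d; bot.movel([*p,240],max_speed=60); bot.movel([*p,300],max_speed=110)
    S=np.array([495.,247.8]); b=np.array([np.cos(.088),-np.sin(.088)])
    bot.move_ptp([*(S-75*b),300],[np.pi,0,np.pi/2-.088])
    print(bot.get_state()["t"])
    c=imaging.camera_model("wrist");w=imaging.capture("wrist");T=imaging.capture("top");W=imaging.capture("scene")
    cv2.imwrite("pics/s8.png",np.hstack([cv2.resize(W[100:270,110:350],None,fx=2,fy=2),T[150:320,320:420].repeat(2,0).repeat(2,1)]))
    cv2.imwrite("pics/w8.png",w)
```

```text
False
[ 567.40941635 -177.1025239   221.0177445 ] [-0.04796837  0.08850464 -3.2512307 ]
34.3917
```

View pics/s8.png

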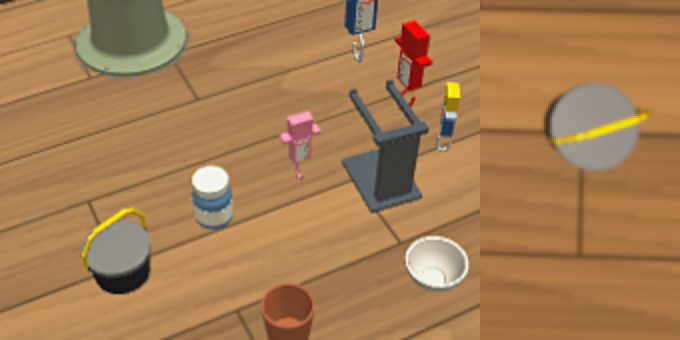

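The pail is standing and unhooked in its original place. Now I hang the scale back by the reverse path and release it.

Run:
```python
from h import *
for n in("w3","w8"):
    print(n,[(b[0][:4],b[1]) for b in blobs(yellow(cv2.imread(f"pics/{n}.png")),1500)])
S=np.array([495.1,247.8]); b=np.array([np.cos(.088),-np.sin(.088)])
bot.movel([*(S-75*b),171.5],max_speed=100); bot.movel([*S,171.5],max_speed=50)
bot.dwell(.2);print(bot.get_state()["contact_force"])
print(bot.movel([*S,158],max_speed=20,threshold=4)); s=bot.get_state(); print(s["tcp_pos"],s["contact_force"])
bot.grip(1.0); bot.dwell(.2); bot.movel([*S,290],max_speed=90)
bot.move_ptp([490,180,300],[np.pi,0,np.pi/2-.15]); bot.dwell(.2)
c=imaging.camera_model("wrist");w=imaging.capture("wrist");W=imaging.capture("scene");print(bot.get_state()["t"],bot.get_state()["contact_force"])
for q in blobs(yellow(w),1000): print(q[1],plane(c,q[2][0],195),q[2])
cv2.imwrite("pics/s9.png",np.hstack([w[:170,150:420].repeat(2,0).repeat(2,1)[:340,:540],W[100:270,240:370].repeat(2,0).repeat(2,1)]))
```

```text
w3 [(array([233, 209,  65, 138], dtype=int32), array([264.6, 278.5]))]
w8 [(array([233, 209,  65, 138], dtype=int32), array([264.6, 278.5]))]
[-0.18511469  0.64739969 -2.41974942]
True
[494.82361892 247.66939386 158.27772092] [4.65478923e-05 1.04866751e+00 4.12984246e+00]
41.5833 [ 0.41540802 -0.44726312 -1.06905094]
[257.4 102.5] [494.28040225 247.45246483 195.        ] ((257.2380065917969, 102.95048522949219), (63.22943878173828, 33.01360321044922), 87.70938873291016)
```

View pics/s9.png

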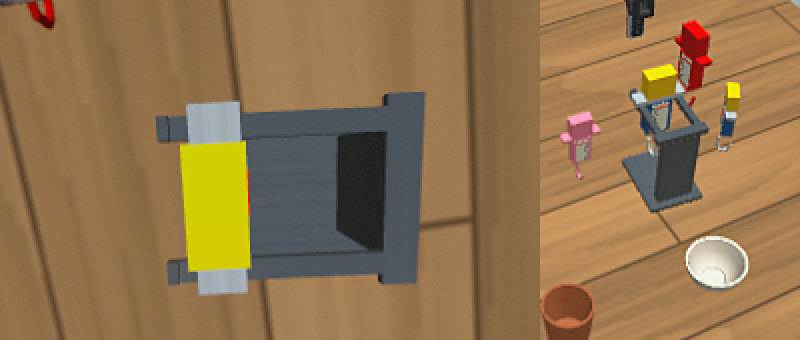

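The scale hangs in the fork again at (494,247), within about 1 mm of where it began, and the robot is clear of everything. Handing in.

```bash
python3 -c "
from bench import bot
print(bot.sign_off())"
```

```text
the job is handed in; nothing more can be done
None
```

The pail was weighed at about 0.47 kg (4.6 N by the wrist force reading), set back in its place and unhooked; the scale hangs in its stand within about 1 mm of where it began, and the job is handed in at about 42 s (no verdict was returned).

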